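# Move a row of bottles to the other rack in reverse order

### The job

For the next run, move the four containers from the rack they stand in to the empty four-compartment rack beside it, in reverse order: seen from the robot, the one at the left end of the full rack goes to the right end of the empty one, its neighbour next to that, and so on. Stand each one upright in the middle of its own compartment, tip none of them over on the way, and let go of them all.

Things in the scene. Friction and masses are not known exactly. Their poses are not given: they have to be found in the camera images.
- vial: small round glass vial with a white screw cap, 21 mm in diameter, 48 mm tall (cap the top 10 mm, 18 mm wide); loose; origin at the centre of its underside, z up; its own yaw is arbitrary
- dropper: round amber dropper bottle, 33 mm in diameter, 100 mm tall, body up to 58 mm height, then shoulders to 74 mm, then a narrow black teat of 11 mm diameter; loose; best gripped round the body at 56 mm above its underside; origin at the centre of its underside, z up; its own yaw is arbitrary
- square_bottle: small bottle of square section with rounded edges and a round ribbed cap, 38 x 38 mm, 86 mm tall (body up to 70 mm, cap above it 31 mm in diameter); loose; origin at the centre of its underside, z up; x and y across its flat sides, within 0.03 rad of those of old_rack at the start
- big_bottle: large round clear glass bottle with a wide screw cap, body 56 mm in diameter up to 73 mm height, cap 42 mm in diameter from 73 to 112 mm; about 0.2 kg, loose; best gripped by the cap; origin at the centre of its underside, z up; its own yaw is arbitrary
- old_rack: the full rack, fixed: flat metal base 86 (x) by 312 mm (y), 6 mm thick, end plates 28 mm high; it carries four white nests in a row at y = +114, +38, -38, -114 mm, x = 0. Origin at the centre of its underside, z up; +y end is the left one seen from the robot (yaw within 0.25 rad of the world)
- new_rack: empty grey rack, fixed, left or right of the old one: 86 (x) by 312 mm (y), floor 6 mm over the worktop; four compartments, centres at y = +114, +38, -38, -114 mm, x = 0, each 80 x 73 mm inside; walls up to 22 mm, ends to 28 mm over the worktop. Origin at the centre of its underside, z up; +y end is the left one seen from the robot (yaw within 0.25 rad)
- nest_vial: white square block, 72 x 72 x 16 mm, with one round hole of 24.5 mm right through it, fixed on old_rack with its top 22 mm above the worktop: the nest in which the vial stands at the start, on the rack's base 6 mm above the worktop, free to be lifted straight out. It never moves. Origin at the centre of its underside
- nest_dropper: white square block, 72 x 72 x 16 mm, with one round hole of 36 mm right through it, fixed on old_rack with its top 22 mm above the worktop: the nest in which the dropper bottle stands at the start, on the rack's base 6 mm above the worktop, free to be lifted straight out. It never moves. Origin at the centre of its underside
- nest_square_bottle: white square block, 72 x 72 x 16 mm, with one square hole of 42 mm right through it, fixed on old_rack with its top 22 mm above the worktop: the nest in which the square bottle stands at the start, on the rack's base 6 mm above the worktop, free to be lifted straight out. It never moves. Origin at the centre of its underside
- nest_big_bottle: white square block, 72 x 72 x 16 mm, with one round hole of 60 mm right through it, fixed on old_rack with its top 22 mm above the worktop: the nest in which the large bottle stands at the start, on the rack's base 6 mm above the worktop, free to be lifted straight out. It never moves. Origin at the centre of its underside
There are look-alikes about, which are no part of the job. What is shaped like the square_bottle but yellow is not meant. Leave any purple look-alike of the vial alone.

How it is judged:
By the outcome, as a careful person would: the job done as asked, in the order asked, and still so for the second after the job is handed in, with the robot touching nothing.
It also fails if it takes over 115 s, if anything falls off the work surface, if the arm or the gripper's body presses on something with over 40 N, if the wrist force passes 120 N, or if a joint passes its speed limit or range.

### The arm

A 6-joint arm with a two-finger parallel gripper is mounted at the origin on a cart in front of the work surface, level with it; the furniture and walls round the work are solid. World frame = base frame: x ahead of the robot, y to its left, z up, the work surface at z = 0. Lengths are in m, angles in rad, forces in N, time in s.
With the tool pointing down it reaches from about 0.275 to 0.75 m from the base axis. Payload 10.2 kg.
Tool frame: the origin (TCP) lies on the centre line of the jaws, within the pads' length; the fingertips stand 17 mm ahead of it and the grasp point (between the pads) lies 2 mm behind it; z points along the fingers, y is the line along which they close (so a half turn about z gives the same grasp; the last joint's range is limited). The gripper opens to 85 mm and grips with 20 to 120 N. Pads are 22 mm wide; open, the fingers measure 114 mm over their backs; the gripper's body (76 mm by 85 mm) begins 54 mm behind the grasp point. The pads swing forward as they close: fully open they stand 13 mm farther back than shut.
Start: joints at [1.018, 0.313, 1.498, -0, 1.331, -0.223], TCP at [0.17, 0.497, 0.248] pointing down, gripper open.
Joint ranges: [-2.94, 2.94], [-0.97, 2.17], [0.19, 2.56], [-1.23, 4.37], [0.02, 3.11], [-2.88, 2.88]. Speed limits (rad/s): [2.39, 2.39, 3.01, 3.14, 3.14, 3.14].

### API

Orientations are given as a 3x3 rotation matrix whose columns are the frame's x, y, z axes.
In Python, from rig import manip gives the robot as it stands. The module is installed in compiled form; this text tells all that it offers. Calls block until the motion is done:
- manip.move_pose(position, orientation): joint-space move of the TCP to a pose.
- manip.line_to(position, rotation=None, vel=0.15, max_force=None): straight line of the TCP; rotation=None keeps the orientation; vel is the mean speed in m/s. With max_force (N) it stops when the force on the tool has changed by that much, and returns True; else False.
- manip.set_joints(angles): joint-space move.
- manip.move_gripper(opening, f_grip=None): opening from 0.0 (shut) to 1.0 (fully open); f_grip is the grip in N (None keeps the last); returns when the fingers have stopped.
- manip.pause(seconds).
- manip.ik(position, orientation): joint angles nearest the present ones, or None.
- manip.observe(): the state.
- manip.grab_frame(name): name is "scene" or "top" or "wrist"; returns the picture (384x512x3 uint8, red, green, blue); there is no depth.
- manip.camera_info(name): a dict with "fx", "fy", "cx", "cy" (pixels), "distortion" ([k1, k2, p1, p2, k3] as OpenCV has them; the pictures are not rectified), "cam_to_world" (4x4, takes a point from camera to world coordinates). Camera axes: x right, y down, z forward; pixel columns grow to the right and rows downward; lengths in m; the calibration is good to about 2 mm. A picture is of the moment at which its call begins: read the wrist's pose just before it. camera_info takes no time and is no camera call; for the wrist camera it gives the pose at the moment of the call.
A pose or a line that the arm cannot do raises manip.IKError and nothing moves.
- manip.finish_job(): hands the job in; it is judged then, once.
The state is a dict: "t": time; "joints": joint angles; "dq": joint speeds; "joint_efforts": joint torques, N m; "tcp_pos": TCP position; "eef_rot": TCP orientation; "wrist_force": force on the tool from outside, world axes, zero at the start; "moment": the same for the moment, N m; "width": opening from 0.0 (shut) to 1.0 (fully open); "grip_force": force on a finger pad.
Only numpy, scipy, OpenCV 4.12 (cv2) and the standard library are available. Lean on these libraries where they do the work, as an engineer would, in place of code of your own. Each camera call takes 0.05 s, during which the arm holds its last target. There are 200 camera calls.

## Working session

There is one attempt and no reset: what is moved stays moved. The work goes in short steps, each a Python script; the robot and the scene stay as the last script left them, time stands still between calls to the robot, and variables do not carry over. Pictures are saved under pics/ and viewed, at most 14 in all, crops included, and the job is handed in when it is done.

```bash
mkdir -p pics
python3 - <<'E'
from rig import manip
import cv2,numpy as np
np.set_printoptions(precision=4,suppress=True)
for n in("top","scene"):
    im=manip.grab_frame(n); cv2.imwrite(f"pics/{n}0.png",cv2.cvtColor(im,cv2.COLOR_RGB2BGR))
    c=manip.camera_info(n); print(n,c)
o=manip.observe();print(o['t'],o['tcp_pos'],o['eef_rot'])
E
```

```text
top {'fx': 386.83009789250286, 'fy': 386.83009789250286, 'cx': 254.8960138268646, 'cy': 194.70790812236254, 'distortion': array([-0.1043,  0.    ,  0.    ,  0.    ,  0.    ]), 'cam_to_world': array([[-0.0053, -0.9978,  0.0654,  0.528 ],
       [-0.9999,  0.0048, -0.0089,  0.0065],
       [ 0.0086, -0.0654, -0.9978,  1.2799],
       [ 0.    ,  0.    ,  0.    ,  1.    ]])}
scene {'fx': 387.0957326276115, 'fy': 387.0957326276115, 'cx': 255.26721468802648, 'cy': 195.92619943136933, 'distortion': array([0.003, 0.   , 0.   , 0.   , 0.   ]), 'cam_to_world': array([[ 0.7726, -0.3284,  0.5433,  0.0005],
       [-0.6347, -0.3786,  0.6737, -0.7309],
       [-0.0156, -0.8654, -0.5009,  0.5907],
       [ 0.    ,  0.    ,  0.    ,  1.    ]])}
0.1 [0.1699 0.4965 0.2478] [[-0.9461  0.3239 -0.0006]
 [ 0.3239  0.9461 -0.001 ]
 [ 0.0003 -0.0011 -1.    ]]
```

View pics/top0.png

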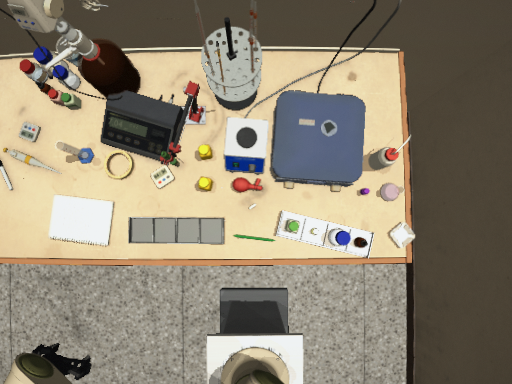

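View pics/scene0.png

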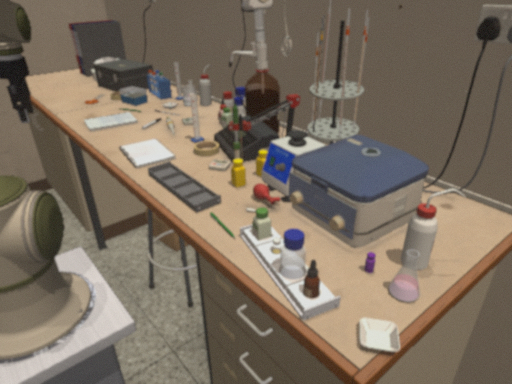

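The old rack is on the right, with its outline at about (278,212)–(372,256). From left to right it holds the square bottle with green cap (291,226), the vial (314,231), the big bottle with blue cap (340,238) and the dropper (361,242). The new rack is on the left at (129..223, 218..243). The look-alikes are the yellow bottles at (204,151) and (205,184), and the purple vial at (364,191). Next I'll take close-ups with the wrist camera.

```bash
cat > h.py <<'E'
from rig import manip
import cv2,numpy as np
np.set_printoptions(precision=4,suppress=True)
def ray(c,px):
    K=np.array([[c['fx'],0,c['cx']],[0,c['fy'],c['cy']],[0,0,1]])
    u=cv2.undistortPoints(np.array(px,float).reshape(-1,1,2),K,c['distortion'])[:,0]
    T=c['cam_to_world']; d=np.c_[u,np.ones(len(u))]@T[:3,:3].T
    return T[:3,3],d
def plane(c,px,z):
    o,d=ray(c,px); return o+d*((z-o[2])/d[:,2])[:,None]
def proj(c,P):
    T=np.linalg.inv(c['cam_to_world']); r,_=cv2.Rodrigues(T[:3,:3])
    K=np.array([[c['fx'],0,c['cx']],[0,c['fy'],c['cy']],[0,0,1]])
    return cv2.projectPoints(np.array(P,float),r,T[:3,3],K,c['distortion'])[0][:,0]
def R(yaw): # tool down, tool y (closing line) along world direction at angle yaw
    y=np.array([np.cos(yaw),np.sin(yaw),0]); z=np.array([0,0,-1.]); return np.c_[np.cross(y,z),y,z]
E
python3 - <<'E'
from h import *
c=manip.camera_info("top")
print(plane(c,[[325,234],[176,231]],.02))
print(plane(c,[[129,218],[223,218],[224,243],[129,244],[280,212],[372,235],[369,256],[276,234]],.02))
w=manip.camera_info("wrist"); o=manip.observe()
T=np.eye(4);T[:3,:3]=o['eef_rot'];T[:3,3]=o['tcp_pos']
print(np.linalg.inv(T)@w['cam_to_world'],w['fx'],w['cx'],w['cy'],w['distortion'])
E
```

```text
[[ 0.481  -0.2329  0.02  ]
 [ 0.4934  0.2527  0.02  ]]
[[ 0.5359  0.4086  0.02  ]
 [ 0.5351  0.0993  0.02  ]
 [ 0.4541  0.0962  0.02  ]
 [ 0.451   0.4078  0.02  ]
 [ 0.5537 -0.0863  0.02  ]
 [ 0.476  -0.389   0.02  ]
 [ 0.4074 -0.3778  0.02  ]
 [ 0.4823 -0.0727  0.02  ]]
[[-0.     -0.9618 -0.2738  0.0702]
 [ 1.     -0.0001  0.0004 -0.0005]
 [-0.0004 -0.2738  0.9618 -0.1247]
 [ 0.      0.      0.      1.    ]] 337.02767196656526 256.30983907214204 187.0811547001882 [-0.0474  0.      0.      0.      0.    ]
```

Run:
```python
from h import *
for n,p in(("new",(.45,.253,.28)),("old",(.44,-.233,.3))):
    manip.move_pose(p,R(np.pi/2)); manip.pause(.3)
    w=manip.camera_info("wrist"); im=manip.grab_frame("wrist")
    cv2.imwrite(f"pics/w{n}.png",cv2.cvtColor(im,cv2.COLOR_RGB2BGR)); np.save(f"w{n}.npy",w,allow_pickle=True)
    o=manip.observe();print(o['t'],o['tcp_pos'],o['joints'])
```

```text
1.8417 [0.4498 0.2533 0.28  ] [ 0.2856  0.2718  1.4693  0.      1.4006 -1.2857]
3.9667 [ 0.4401 -0.2328  0.3   ] [-0.7223  0.2189  1.4851 -0.      1.4376 -2.2935]
```

View pics/wnew.png

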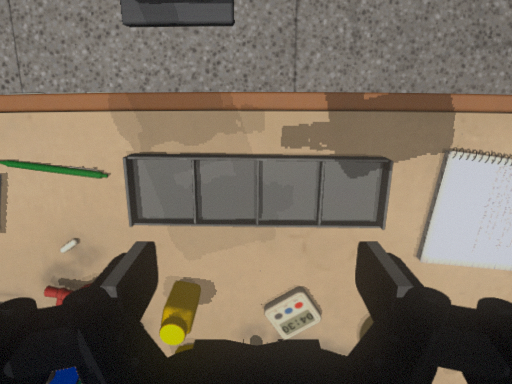

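View pics/wold.png

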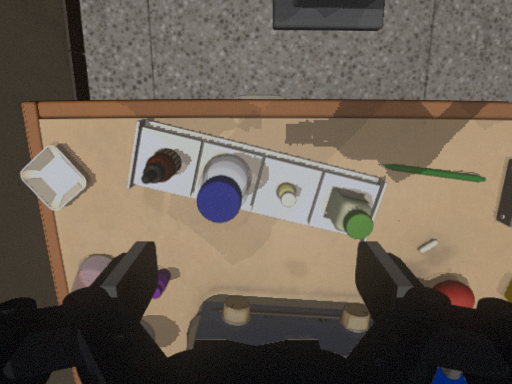

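The new rack spans (125..390, 155..227) in its wrist view. In the old rack's view the left/right order is mirrored: dropper (152,175), big bottle (220,198), vial (288,198), square bottle (358,225). I'll enlarge the old rack to confirm this and see its edges.

Run:
```python
from h import *
im=cv2.imread("pics/wold.png"); cv2.imwrite("pics/cropold.png",cv2.resize(im[110:250,120:395],None,fx=2.9,fy=2.9,interpolation=cv2.INTER_CUBIC)[:, :800])
im=cv2.imread("pics/wnew.png"); hsv=cv2.cvtColor(im,cv2.COLOR_BGR2HSV)
m=((hsv[...,1]<70)).astype(np.uint8)*255; m[:135]=0;m[236:]=0;m[:,:115]=0;m[:,400:]=0
m=cv2.morphologyEx(cv2.morphologyEx(m,cv2.MORPH_OPEN,np.ones((5,5))),cv2.MORPH_CLOSE,np.ones((5,5)))
cs,_=cv2.findContours(m,0,1); k=cv2.convexHull(max(cs,key=cv2.contourArea))
q=cv2.approxPolyDP(k,6,True)[:,0]; print(q)
w=np.load("wnew.npy",allow_pickle=True).item()
for z in(0,.022,.028): print(z,plane(w,q,z))
print([hsv[y,x].tolist() for x,y in((300,140),(300,156),(300,190),(300,226),(128,190),(387,190))])
```

```text
[[123 157]
 [392 161]
 [385 225]
 [129 224]]
0 [[0.4564 0.0898 0.    ]
 [0.4612 0.4204 0.    ]
 [0.5459 0.4207 0.    ]
 [0.5446 0.0881 0.    ]]
0.022 [[0.4523 0.0987 0.022 ]
 [0.4568 0.4113 0.022 ]
 [0.5368 0.4116 0.022 ]
 [0.5357 0.0971 0.022 ]]
0.028 [[0.4511 0.1011 0.028 ]
 [0.4556 0.4088 0.028 ]
 [0.5344 0.4091 0.028 ]
 [0.5332 0.0995 0.028 ]]
[[16, 82, 127], [13, 40, 58], [26, 18, 114], [23, 20, 113], [17, 22, 82], [26, 19, 107]]
```

View pics/cropold.png

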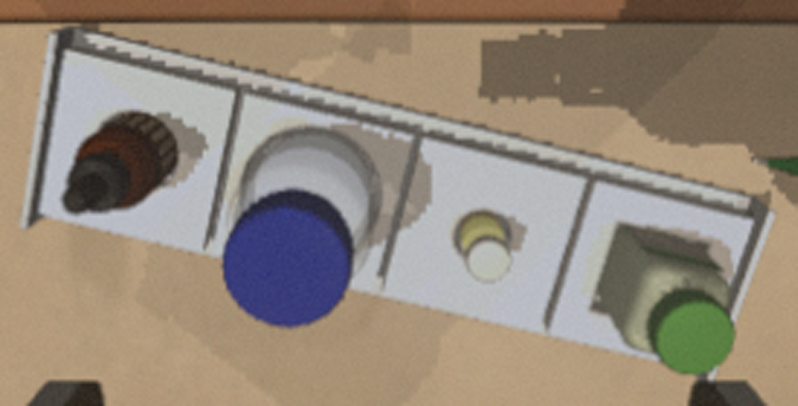

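The crop confirms the four containers: amber dropper with black teat, clear bottle with blue cap, small vial with white cap, and pale square bottle with green cap (not yellow). Now I'll compute the geometry from the cap tops, the nest gaps and the end plates.

Run:
```python
from h import *
w=np.load("wold.npy",allow_pickle=True).item(); im=cv2.imread("pics/wold.png"); hsv=cv2.cvtColor(im,cv2.COLOR_BGR2HSV)
def blob(lo,hi,x0,x1,y0,y1):
    m=cv2.inRange(hsv,lo,hi); k=np.zeros_like(m);k[y0:y1,x0:x1]=m[y0:y1,x0:x1]
    c=max(cv2.findContours(k,0,1)[0],key=cv2.contourArea); return cv2.minEnclosingCircle(c),cv2.fitEllipse(c)
for n,b,z in(("big",blob((105,150,100),(130,255,255),190,260,160,230),.118),("sq",blob((45,100,100),(75,255,255),330,385,200,245),.092)):
    print(n,b,plane(w,[b[0][0],b[1][0]],z))
f=lambda p:np.array(p,float)/2.9+[120,110]
print("vial,dropper",plane(w,f([[489,261]]),.054),plane(w,f([[80,196]]),.106))
g=plane(w,f([[240,92],[209,243],[417,133],[383,282],[592,181],[549,327]]),.022); print("gaps",g)
print("ends",plane(w,f([[55,35],[27,222],[770,212],[712,375]]),.028))
c=g.reshape(3,2,3).mean(1); print("gap centres",c,np.linalg.norm(np.diff(c,axis=0),axis=1))
# new rack edges by rows/cols gradients
im=cv2.imread("pics/wnew.png")
cv2.imwrite("pics/cropnew.png",cv2.resize(im[140:240,115:400],None,fx=2.8,fy=2.8,interpolation=cv2.INTER_CUBIC))
```

```text
Traceback (most recent call last):
cv2.error: OpenCV(4.12.0) /io/opencv/modules/imgproc/src/shapedescr.cpp:361: error: (-201:Incorrect size of input array) There should be at least 5 points to fit the ellipse in function 'fitEllipseNoDirect'
```

Run:
```python
from h import *
w=np.load("wold.npy",allow_pickle=True).item(); im=cv2.imread("pics/wold.png"); hsv=cv2.cvtColor(im,cv2.COLOR_BGR2HSV)
print(hsv[200,220],hsv[225,358])
def blob(p):
    t=hsv[p[1]-3:p[1]+4,p[0]-3:p[0]+4].reshape(-1,3).astype(float).mean(0)
    m=cv2.inRange(hsv,np.maximum(t-[10,60,25],0),t+[10,60,35]); k=np.zeros_like(m);x,y=p;k[y-30:y+30,x-30:x+30]=m[y-30:y+30,x-30:x+30]
    c=max(cv2.findContours(k,0,1)[0],key=cv2.contourArea); return cv2.minEnclosingCircle(c),cv2.fitEllipse(c)
for n,b,z in(("big",blob((219,202)),.118),("sq",blob((359,226)),.092)):
    print(n,b,plane(w,[b[0][0],b[1][0]],z))
f=lambda p:np.array(p,float)/2.9+[120,110]
print("vial,dropper",plane(w,f([[489,261]]),.054),plane(w,f([[80,196]]),.106))
g=plane(w,f([[240,92],[209,243],[417,133],[383,282],[592,181],[549,327]]),.022); print("gaps",g)
print("ends",plane(w,f([[55,35],[27,222],[770,212],[712,375]]),.028))
c=g.reshape(3,2,3).mean(1); print("gap centres",c,np.linalg.norm(np.diff(c,axis=0),axis=1))
im=cv2.imread("pics/wnew.png")
cv2.imwrite("pics/cropnew.png",cv2.resize(im[140:240,115:400],None,fx=2.8,fy=2.8,interpolation=cv2.INTER_CUBIC))
```

```text
[118 141 125] [ 49 120 132]
big (((218.2796630859375, 201.19491577148438), 21.51826286315918), ((218.18309020996094, 201.58450317382812), (39.1744384765625, 42.20046615600586), 101.95867156982422)) [[ 0.4713 -0.2692  0.118 ]
 [ 0.4717 -0.2694  0.118 ]]
sq (((359.5, 226.5), 13.285429954528809), ((359.385986328125, 226.21469116210938), (23.245285034179688, 25.816390991210938), 62.37729263305664)) [[ 0.5083 -0.1226  0.092 ]
 [ 0.508  -0.1228  0.092 ]]
vial,dropper [[ 0.491  -0.1954  0.054 ]] [[ 0.451  -0.3394  0.106 ]]
gaps [[ 0.4281 -0.297   0.022 ]
 [ 0.4933 -0.3131  0.022 ]
 [ 0.4453 -0.2237  0.022 ]
 [ 0.5111 -0.2381  0.022 ]
 [ 0.4658 -0.1494  0.022 ]
 [ 0.5321 -0.1647  0.022 ]]
ends [[ 0.4039 -0.3699  0.028 ]
 [ 0.4823 -0.3891  0.028 ]
 [ 0.4777 -0.074   0.028 ]
 [ 0.5528 -0.092   0.028 ]]
gap centres [[ 0.4607 -0.3051  0.022 ]
 [ 0.4782 -0.2309  0.022 ]
 [ 0.499  -0.157   0.022 ]] [0.0762 0.0767]
```

View pics/cropnew.png

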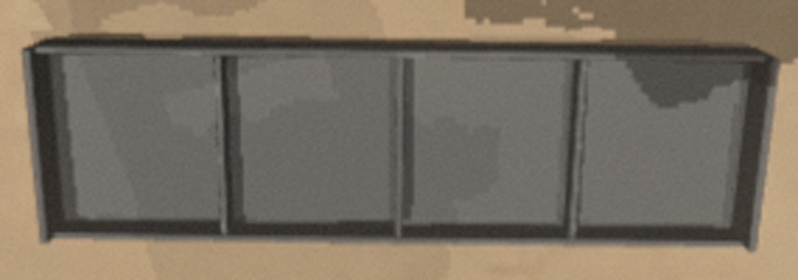

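The new rack's dividers show as thin lines at crop x≈222, 400 and 576, with end plates at the crop's left and right edges.

Run:
```python
from h import *
w=np.load("wnew.npy",allow_pickle=True).item()
f=lambda p:np.array(p,float)/2.8+[115,140]
g=plane(w,f([[222,58],[224,234],[402,58],[398,236],[580,60],[572,238]]),.022)
print(g, g.reshape(3,2,3).mean(1))
e=plane(w,f([[25,47],[42,242],[777,60],[755,250]]),.028); print(e,e.mean(0))
c=manip.camera_info("top"); t=cv2.imread("pics/top0.png"); h=cv2.cvtColor(t,cv2.COLOR_BGR2HSV)
m=cv2.inRange(h,(0,0,40),(180,60,160));k=np.zeros_like(m);k[208:252,118:232]=m[208:252,118:232]
q=max(cv2.findContours(cv2.morphologyEx(k,cv2.MORPH_CLOSE,np.ones((5,5))),0,1)[0],key=cv2.contourArea)
r=cv2.minAreaRect(q);print(r,plane(c,[r[0]],.02))
for a,b in(((115,170,90),(.118)),((0,0,0),0)):pass
m=cv2.inRange(h,(105,120,80),(130,255,255));k=np.zeros_like(m);k[225:255,325:352]=m[225:255,325:352]
M=cv2.moments(k,True);print("big top",plane(c,[[M['m10']/M['m00'],M['m01']/M['m00']]],.112))
```

```text
[[0.4568 0.1815 0.022 ]
 [0.5348 0.1785 0.022 ]
 [0.4568 0.2559 0.022 ]
 [0.5356 0.2544 0.022 ]
 [0.4575 0.3295 0.022 ]
 [0.5366 0.3303 0.022 ]] [[0.4958 0.18   0.022 ]
 [0.4962 0.2551 0.022 ]
 [0.4971 0.3299 0.022 ]]
[[0.4509 0.1022 0.028 ]
 [0.5364 0.1004 0.028 ]
 [0.4561 0.4095 0.028 ]
 [0.54   0.4093 0.028 ]] [0.4958 0.2553 0.028 ]
((175.5970458984375, 229.7085418701172), (95.17599487304688, 25.911640167236328), 0.8184555768966675) [[0.4976 0.254  0.02  ]]
big top [[ 0.4725 -0.2703  0.112 ]]
```

Old rack: centre (0.480, -0.2316), yaw -0.243. New rack: centre (0.4962, 0.255), yaw -0.011. The spacings match the given 76 and 312 mm, and the caps agree within 2.5 mm. I'll start with the square bottle.

```bash
cat >> h.py <<'E'
OLD=(np.array([.480,-.2316]),-.243); NEW=(np.array([.4962,.2550]),-.011)
def spot(r,y): return r[0]+y*np.array([-np.sin(r[1]),np.cos(r[1])])
# name: old y, tcp z, grip N
OBJ=dict(square=(.114,.053,40),vial=(.038,.043,30),big=(-.038,.100,60),dropper=(-.114,.060,40))
FLIP=0.
def st(s):
    o=manip.observe(); print(s,round(o['t'],2),o['tcp_pos'],"w",round(o['width'],3),"g",round(o['grip_force'],1),"F",o['wrist_force'])
def pick(n):
    y,z,f=OBJ[n]; p=spot(OLD,y); Ro=R(OLD[1]+FLIP); up=max(z+.135,.21)
    manip.move_gripper(.8)
    manip.move_pose([*p,up],Ro)
    if manip.line_to([*p,z],vel=.12,max_force=15): st("BLOCKED"); raise SystemExit
    st("at"); manip.move_gripper(0,f); st("gripped")
    manip.line_to([*p,z+.03],vel=.06); manip.line_to([*p,up],vel=.2); st("lifted")
def place(n,dz=0.):
    y,z,f=OBJ[n]; p=spot(NEW,-y); Rn=R(NEW[1]+FLIP); up=max(z+.135,.21)
    manip.line_to([*p,up],Rn,vel=.25); manip.pause(.2)
    manip.line_to([*p,z+.012],vel=.15); manip.pause(.2); st("above")
    print(manip.line_to([*p,z-.002],vel=.02,max_force=4)); st("down")
    manip.move_gripper(.7); manip.pause(.2); manip.line_to([*p,up],vel=.2); st("released")
E
python3 - <<'E'
from h import *
for fl in(0,np.pi):
  for n,(y,z,f) in OBJ.items():
    print(fl,n,manip.ik([*spot(OLD,y),z],R(OLD[1]+fl)),manip.ik([*spot(NEW,-y),z],R(NEW[1]+fl)))
E
```

```text
0 square [-0.4588  0.5474  1.7193 -0.      0.8749 -0.2158] [ 0.0496  0.5356  1.7407 -0.      0.8653  0.0606]
0 vial [-0.6016  0.5724  1.7094 -0.      0.8598 -0.3586] [ 0.196   0.5969  1.6635 -0.      0.8812  0.207 ]
0 big [-0.7345  0.5109  1.6251 -0.      1.0055 -0.4915] [ 0.3299  0.5759  1.5142 -0.      1.0515  0.3409]
0 dropper [-0.8539  0.6154  1.571  -0.      0.9552 -0.6109] [ 0.4493  0.7099  1.3949 -0.      1.0368  0.4603]
3.141592653589793 square None None
3.141592653589793 vial [-0.6016  0.5724  1.7094 -0.      0.8598  2.783 ] None
3.141592653589793 big [-0.7345  0.5109  1.6251 -0.      1.0055  2.6501] [ 0.3299  0.5759  1.5142 -0.      1.0515 -2.8007]
3.141592653589793 dropper [-0.8539  0.6154  1.571  -0.      0.9552  2.5307] [ 0.4493  0.7099  1.3949 -0.      1.0368 -2.6813]
```

Run:
```python
from h import *
pick("square")
cv2.imwrite("pics/held.png",cv2.cvtColor(np.hstack([manip.grab_frame("scene")[150:350,200:400],manip.grab_frame("wrist")[100:300,150:400]]),cv2.COLOR_RGB2BGR))
```

```text
at 7.54 [ 0.5077 -0.1211  0.0536] w 0.799 g 0.0 F [-0.7211 -0.7656  0.3244]
gripped 7.92 [ 0.5078 -0.1211  0.0535] w 0.438 g 43.5 F [ 0.0097 -0.3352  5.5789]
lifted 9.35 [ 0.5069 -0.1207  0.2087] w 0.437 g 43.2 F [ 0.3841 -0.2783 -1.4527]
```

View pics/held.png

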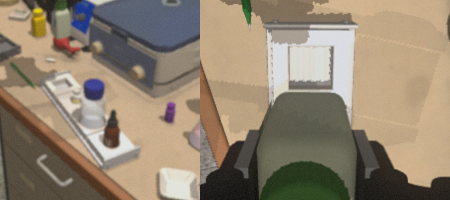

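The square bottle is held squarely between the pads at 37 mm width, and its nest is empty. Placing it now.

Run:
```python
from h import *
place("square"); pick("vial"); place("vial")
cv2.imwrite("pics/mid.png",cv2.cvtColor(manip.grab_frame("wrist"),cv2.COLOR_RGB2BGR))
```

```text
above 12.17 [0.4952 0.141  0.0656] w 0.437 g 43.2 F [-0.1329 -0.0284 -0.7766]
True
down 12.74 [0.495  0.141  0.0533] w 0.437 g 41.0 F [0.9589 0.1248 3.8221]
released 14.22 [0.4945 0.141  0.2089] w 0.697 g 0.0 F [-0.0729  0.443  -0.1876]
at 17.28 [ 0.4894 -0.1949  0.0436] w 0.798 g 0.0 F [-0.1369 -0.1858  0.5926]
gripped 17.77 [ 0.4893 -0.1948  0.0432] w 0.228 g 29.0 F [0.4486 0.635  2.2508]
lifted 19.26 [ 0.4887 -0.1944  0.2087] w 0.231 g 29.0 F [-0.2866  0.9593 -1.0739]
above 22.64 [0.496  0.217  0.0556] w 0.23 g 29.0 F [0.1452 0.2008 0.5245]
True
down 23.23 [0.4957 0.217  0.0431] w 0.227 g 29.1 F [0.0207 0.5623 4.6997]
released 24.88 [0.4953 0.2169 0.2089] w 0.698 g 0.0 F [-0.7967 -0.3128  0.2878]
```

View pics/mid.png

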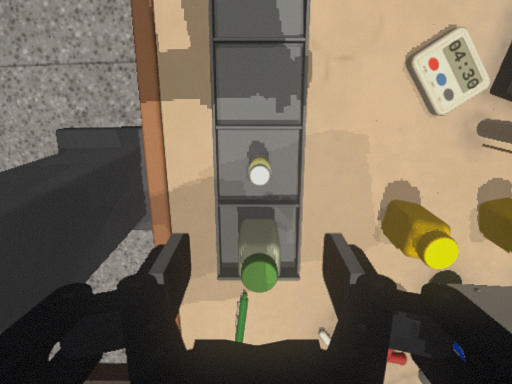

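The square bottle (258,262) is in the right end compartment and the vial (259,172) is next to it. Both are upright and centred across the rack. Carrying on with the other two.

Run:
```python
from h import *
pick("big"); place("big"); pick("dropper"); place("dropper")
manip.move_pose((.45,.253,.30),R(np.pi/2)); manip.pause(.3)
w=manip.camera_info("wrist"); im=manip.grab_frame("wrist"); np.save("wfin.npy",w,allow_pickle=True)
cv2.imwrite("pics/fin.png",cv2.cvtColor(im,cv2.COLOR_RGB2BGR)); st("end")
```

```text
at 28.23 [ 0.4712 -0.2687  0.1007] w 0.796 g 0.0 F [-0.0711 -0.6605 -0.5763]
gripped 28.58 [ 0.4711 -0.2687  0.1007] w 0.477 g 60.3 F [ 0.1782 -0.1459  5.8763]
lifted 29.91 [ 0.4705 -0.2681  0.2336] w 0.475 g 60.7 F [ 0.1274 -0.1127 -2.1447]
above 33.67 [0.4969 0.2931 0.1128] w 0.475 g 60.7 F [ 0.5556  0.6657 -1.7438]
True
down 34.24 [0.4966 0.293  0.1007] w 0.474 g 61.2 F [-0.479  -0.3482  4.7012]
released 35.59 [0.4962 0.2928 0.2337] w 0.697 g 0.0 F [0.22   0.1393 0.492 ]
at 39.52 [ 0.4528 -0.3425  0.0607] w 0.799 g 0.0 F [ 0.5959 -0.178   0.3248]
gripped 39.93 [ 0.4528 -0.3424  0.0604] w 0.354 g 39.4 F [0.0862 0.4817 4.1718]
lifted 41.33 [ 0.4522 -0.3418  0.2086] w 0.351 g 39.5 F [-0.4413  1.3769 -0.8455]
above 45.8 [0.4977 0.3691 0.0727] w 0.36 g 39.5 F [ 0.8625  0.2718 -1.169 ]
True
down 46.38 [0.4974 0.369  0.0604] w 0.36 g 39.8 F [ 0.2954 -0.4114  4.3914]
released 47.87 [0.497  0.3688 0.2086] w 0.698 g 0.0 F [ 0.0749 -0.4561 -0.7672]
end 49.76 [0.45   0.253  0.2999] w 0.7 g 0.0 F [0.3325 0.0066 0.4757]
```

View pics/fin.png

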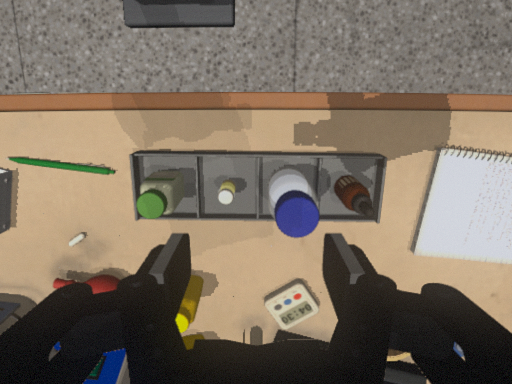

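All four stand upright. The image is mirrored: green cap (151,204), vial (226,198), blue cap (297,215), teat tip (366,209). I'll check how well they are centred by numbers.

Run:
```python
from h import *
w=np.load("wfin.npy",allow_pickle=True).item()
for n,p,z in(("square",(151,205),.092),("vial",(226,198.5),.054),("big",(297,216),.118),("dropper",(367,210),.106)):
    q=plane(w,[p],z)[0,:2]; print(n,q,(q-spot(NEW,-OBJ[n][0]))*1000)
```

```text
square [0.4939 0.1427] [-1.0774  1.6875]
vial [0.4989 0.2179] [3.1303 0.9318]
big [0.4962 0.2924] [-0.4379 -0.6032]
dropper [0.4944 0.3645] [-3.0065 -4.5233]
```

The dropper reads slightly off, so I'll check it for tilt and position from directly above.

Run:
```python
from h import *
p=spot(NEW,.114)
manip.move_pose([p[0]-.03,p[1],.25],R(np.pi/2)); manip.pause(.3)
w=manip.camera_info("wrist"); im=manip.grab_frame("wrist")
q=proj(w,[[*p,.006],[*p,.106]]); print(q)
x0,y0=int(q[0,0])-90,max(int(q[0,1])-70,0)
c=cv2.resize(im[y0:y0+150,x0:x0+180],None,fx=4,fy=4,interpolation=cv2.INTER_CUBIC)
for a in q: cv2.drawMarker(c,tuple(int(v) for v in (a-[x0,y0])*4),(255,0,0),0,15,1)
cv2.imwrite("pics/drop.png",cv2.cvtColor(c,cv2.COLOR_RGB2BGR))
```

```text
[[256.8719 182.4629]
 [257.1751 213.2521]]
```

View pics/drop.png

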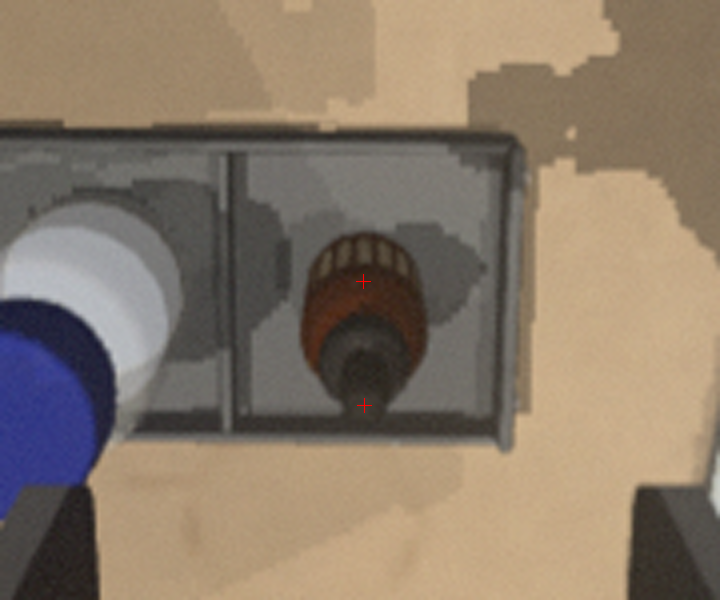

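From above, the dropper stands upright: its base and teat line up with the predicted axis marks at (363,281) and (364,405), within about 2 mm of the compartment's middle. Handing in.

```bash
python3 -c "
from rig import manip
print(manip.finish_job(), manip.observe()['t'])"
```

```text
the job is handed in; nothing more can be done
the job is handed in; nothing more can be done
```

I moved all four containers to the new rack in reverse order; they stand upright in their compartments, measured within about 5 mm of the middle, and are all released. I handed the job in at about 52 s of the 115 s allowed.

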